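# Load the reagent bottles into the analyser rack in kit order

### The arm

A 6-joint arm with a two-finger parallel gripper is mounted at the origin on the work surface. World frame = base frame: x ahead of the robot, y to its left, z up, the work surface at z = 0. Lengths are in m, angles in rad, forces in N, time in s.
With the tool pointing down it reaches from about 0.25 to 0.775 m from the base axis. Payload 4 kg.
Tool frame: the origin (TCP) lies at the very end of the fingers, on their centre line; the grasp point (between the pads) lies 19 mm behind it (robot.grip_depth is the distance from the TCP to the grasp point, in m); z points along the fingers, y is the direction in which the jaws open and shut (so a half turn about z gives the same grasp; the last joint's range is limited). The gripper opens to 85 mm and grips with 20 to 120 N. Pads are 22 mm wide; open, the fingers measure 114 mm over their backs; the gripper's body (76 mm by 85 mm) begins 54 mm behind the grasp point. The pads swing forward as they close: fully open they stand 13 mm farther back than shut.
Start: joints at [1.064, 0.087, 1.371, -0, 1.684, -0.103], TCP at [0.216, 0.506, 0.231] pointing down, gripper open.
Joint ranges: [-3.1, 3.1], [-0.76, 2.03], [0.27, 2.55], [-1.08, 4.22], [0.17, 2.65], [-2.57, 2.57]. Speed limits (rad/s): [2.79, 2.79, 3.14, 3.14, 3.14, 3.14].

### API

Orientations are given as a unit quaternion [x, y, z, w].
In Python, from station import readout, imaging, job, robot gives the robot as it stands.
- The arm moves only by the shell command python3 -m handwheel 'ROWS' [FORCE]. ROWS is text: rows parted by semicolons, each of 7 numbers parted by spaces: the shift along the tool's x, y, z in mm, then the turn, a rotation vector about the tool's x, y, z in degrees, then the opening, from -1 (shut) to 1 (fully open). A call has exactly 5 rows; each row is the pose to reach, as a shift and turn from the pose measured when the call began, along the tool's axes at that moment; what a row does not reach only later rows make up. A row lasts 1/10 s, in which the tool goes at most 50 mm and 8.59 degrees, less where a joint would pass 70% of its speed; a pose out of reach is approached as far as the arm can. A call with a gripper value outside its range is refused whole. The fingers move at their own pace and stop on an object; FORCE is the grip in N (left out, the last holds). Time passes only in rows, so rows that repeat a pose let the fingers close, or fill a call up. It gives the time, the measured TCP pose, the force and the opening at its end, in the units of the state.
- readout.sense(): the state, without advancing time (a new reading comes with each control period).
- imaging.capture(name): name is "scene" or "top" or "wrist"; returns the picture (400x640x3 uint8, red, green, blue); there is no depth.
- imaging.camera_params(name): a dict with "fx", "fy", "cx", "cy" (pixels), "world_from_camera" (4x4, takes a point from camera to world coordinates); the wrist camera has in their place "T_tool_cam" (4x4, takes a point from camera to tool coordinates, whose origin is the TCP and whose axes are the flange's). Camera axes: x right, y down, z forward; pixel columns grow to the right and rows downward; lengths in m; the calibration is good to about 2 mm. A picture is of the moment at which its call begins: read the wrist's pose just before it. camera_params takes no time and is no camera call.
- job.close_job(): hands the job in, once; it reports no verdict.
The state is a dict: "time_s": time; "joints": joint angles; "dq": joint speeds; "joint_torque": joint torques, N m; "eef_pos": TCP position; "tcp_rot": TCP orientation; "force": force on the tool from outside, world axes, zero at the start; "ft_torque": the same for the moment, N m; "width": finger opening in m.
Only numpy, scipy, OpenCV 4.12 (cv2) and the standard library are available. Lean on these libraries where they do the work, as an engineer would, in place of code of your own. Each camera call takes 0.05 s, during which the arm holds its last target.

### The job

Load the four reagent bottles from the grey kit tray into the black analyser rack, one per bay, in the same order: the bottle at the tray's notched end (the end facing the robot) goes into the bay next to the rack's red end block, and the others follow along the row in the order in which they stood. Keep the bottles upright, set each one down rather than dropping it, and leave all four standing flat in their bays, released.

Things in the scene. Friction and masses are not known exactly. Their poses are not given: they have to be found in the camera images.
- bottle_blue_mid (a point): blue reagent bottle: amber, round, with blue screw cap and blue stripe on its label; 38 mm diameter, 80 mm tall (straight wall up to 54 mm above its foot; cap 31 mm wide above 62 mm), about 0.11 kg, loose, upright on the blue insert in the grey kit tray. This point: on its axis half-way up, 40 mm above its foot; z up.
- bottle_green_mid (a point): green reagent bottle: amber, round, with green screw cap and green stripe on its label; 38 mm diameter, 80 mm tall (straight wall up to 54 mm above its foot; cap 31 mm wide above 62 mm), about 0.11 kg, loose, upright on the green insert in the grey kit tray. This point: on its axis half-way up, 40 mm above its foot; z up.
- bottle_yellow_mid (a point): yellow reagent bottle: amber, round, with yellow screw cap and yellow stripe on its label; 38 mm diameter, 80 mm tall (straight wall up to 54 mm above its foot; cap 31 mm wide above 62 mm), about 0.11 kg, loose, upright on the yellow insert in the grey kit tray. This point: on its axis half-way up, 40 mm above its foot; z up.
- bottle_white_mid (a point): white reagent bottle: amber, round, with white screw cap and white stripe on its label; 38 mm diameter, 80 mm tall (straight wall up to 54 mm above its foot; cap 31 mm wide above 62 mm), about 0.11 kg, loose, upright on the white insert in the grey kit tray. This point: on its axis half-way up, 40 mm above its foot; z up.
- insert_blue: blue plastic square, 55 x 58 x 4 mm, fixed in a bay of the grey kit tray below the blue bottle. Origin: centre of underside, 6 mm above the bench (top at 10 mm). The four inserts lie in one row along their x, 60 mm apart, order varies; -x points to the tray's notched end with its pull tab, facing the robot (within 0.25 rad). Tray 253 x 70 mm, walls 20 mm high.
- insert_green: green plastic square, 55 x 58 x 4 mm, fixed in a bay of the grey kit tray below the green bottle. Origin: centre of underside, 6 mm above the bench (top at 10 mm). The four inserts lie in one row along their x, 60 mm apart, order varies; -x points to the tray's notched end with its pull tab, facing the robot (within 0.25 rad). Tray 253 x 70 mm, walls 20 mm high.
- insert_yellow: yellow plastic square, 55 x 58 x 4 mm, fixed in a bay of the grey kit tray below the yellow bottle. Origin: centre of underside, 6 mm above the bench (top at 10 mm). The four inserts lie in one row along their x, 60 mm apart, order varies; -x points to the tray's notched end with its pull tab, facing the robot (within 0.25 rad). Tray 253 x 70 mm, walls 20 mm high.
- insert_white: white plastic square, 55 x 58 x 4 mm, fixed in a bay of the grey kit tray below the white bottle. Origin: centre of underside, 6 mm above the bench (top at 10 mm). The four inserts lie in one row along their x, 60 mm apart, order varies; -x points to the tray's notched end with its pull tab, facing the robot (within 0.25 rad). Tray 253 x 70 mm, walls 20 mm high.
- rack: black analyser rack, fixed, four empty bays in a row. Origin under its centre on the bench; x along the row (within 0.25 rad of straight away from the robot), z up. Bay centres x = -90, -30, 30, 90 mm, y = 0; each 57 x 60 mm (y) inside, floor 8 mm and walls 18 mm above the bench. A bottle standing in it has its mid-point at 48 mm. The red end block is at either end.
- red_end: red end block of the black rack, marking place one: 20 mm along the row, 70 mm across, 34 mm tall; fixed at the rack's x = +131 or -131 mm, varying (the block at the other end is grey). Origin: centre of underside. The bay centres lie 41, 101, 161 and 221 mm from it: first, second, third and fourth place.

How it is judged:
At the end, for the whole second after the job is handed in: All four bottles upright (0.1 rad), at rest on the black rack's floor (height within 5 mm), each within 14 mm of a bay's centre; counted from the red end block they come in the order in which their coloured inserts lie in the tray, counted from the notched end (-x of the inserts) (y of bottle_blue_mid in the frame of rack between -0.014 and 0.014 m and x of bottle_blue_mid in the frame of rack between -0.105 and 0.105 m and z of bottle_blue_mid in the frame of rack between 0.043 and 0.053 m and angle between each of bottle_blue_mid, bottle_green_mid, bottle_yellow_mid, bottle_white_mid's own z axis and vertical below 0.1 rad and ((world x of insert_blue below 0.491 m and horizontal distance between bottle_blue_mid and red_end between 0.027 and 0.055 m) or (world x of insert_blue between 0.491 and 0.55 m and horizontal distance between bottle_blue_mid and red_end between 0.087 and 0.115 m) or (world x of insert_blue between 0.55 and 0.609 m and horizontal distance between bottle_blue_mid and red_end between 0.147 and 0.175 m) or (world x of insert_blue above 0.609 m and horizontal distance between bottle_blue_mid and red_end between 0.207 and 0.235 m)) and linear speed of each of bottle_blue, bottle_green, bottle_yellow, bottle_white below 0.02 m/s and y of bottle_green_mid in the frame of rack between -0.014 and 0.014 m and x of bottle_green_mid in the frame of rack between -0.105 and 0.105 m and z of bottle_green_mid in the frame of rack between 0.043 and 0.053 m and ((world x of insert_green below 0.491 m and horizontal distance between bottle_green_mid and red_end between 0.027 and 0.055 m) or (world x of insert_green between 0.491 and 0.55 m and horizontal distance between bottle_green_mid and red_end between 0.087 and 0.115 m) or (world x of insert_green between 0.55 and 0.609 m and horizontal distance between bottle_green_mid and red_end between 0.147 and 0.175 m) or (world x of insert_green above 0.609 m and horizontal distance between bottle_green_mid and red_end between 0.207 and 0.235 m)) and y of bottle_yellow_mid in the frame of rack between -0.014 and 0.014 m and x of bottle_yellow_mid in the frame of rack between -0.105 and 0.105 m and z of bottle_yellow_mid in the frame of rack between 0.043 and 0.053 m and ((world x of insert_yellow below 0.491 m and horizontal distance between bottle_yellow_mid and red_end between 0.027 and 0.055 m) or (world x of insert_yellow between 0.491 and 0.55 m and horizontal distance between bottle_yellow_mid and red_end between 0.087 and 0.115 m) or (world x of insert_yellow between 0.55 and 0.609 m and horizontal distance between bottle_yellow_mid and red_end between 0.147 and 0.175 m) or (world x of insert_yellow above 0.609 m and horizontal distance between bottle_yellow_mid and red_end between 0.207 and 0.235 m)) and y of bottle_white_mid in the frame of rack between -0.014 and 0.014 m and x of bottle_white_mid in the frame of rack between -0.105 and 0.105 m and z of bottle_white_mid in the frame of rack between 0.043 and 0.053 m and ((world x of insert_white below 0.491 m and horizontal distance between bottle_white_mid and red_end between 0.027 and 0.055 m) or (world x of insert_white between 0.491 and 0.55 m and horizontal distance between bottle_white_mid and red_end between 0.087 and 0.115 m) or (world x of insert_white between 0.55 and 0.609 m and horizontal distance between bottle_white_mid and red_end between 0.147 and 0.175 m) or (world x of insert_white above 0.609 m and horizontal distance between bottle_white_mid and red_end between 0.207 and 0.235 m))); the robot touches nothing.
It fails at once if a bottle is tipped over (leans more than 0.5 rad) (angle between any of bottle_blue_mid, bottle_green_mid, bottle_yellow_mid, bottle_white_mid's own z axis and vertical above 0.5 rad).
It fails at once if a bottle is let go high in the air (its foot more than about 40 mm above the tray and rack floors) ((height (world z) of bottle_blue_mid above 0.09 m and contact force between the fingers and bottle_blue below 0.05 N) or (height (world z) of bottle_green_mid above 0.09 m and contact force between the fingers and bottle_green below 0.05 N) or (height (world z) of bottle_yellow_mid above 0.09 m and contact force between the fingers and bottle_yellow below 0.05 N) or (height (world z) of bottle_white_mid above 0.09 m and contact force between the fingers and bottle_white below 0.05 N)).
It also fails if it takes over 109 s, if anything falls off the work surface, if the arm or the gripper's body presses on something with over 40 N, if the wrist force passes 120 N, or if a joint passes its speed limit or range.

## Working session

There is one attempt and no reset: what is moved stays moved. The work goes in short steps, Python scripts to look and compute and a shell command to move; the robot and the scene stay as the last step left them, time stands still between calls to the robot, and variables do not carry over. Pictures are saved under pics/ and viewed, and the job is handed in when it is done.

```bash
ls; mkdir -p pics; python3 - <<'E'
from station import readout, imaging, job, robot
import cv2,numpy as np
print(readout.sense()); print(robot.grip_depth)
for n in ["scene","top"]:
    p=imaging.camera_params(n); print(n,p)
    cv2.imwrite(f"pics/{n}0.png",imaging.capture(n)[:,:,::-1])
print(imaging.camera_params("wrist"))
E
```

```text
pics
{'time_s': 0.0, 'joints': array([ 1.06386172e+00,  8.79610160e-02,  1.37226214e+00,  2.75804508e-05,
        1.68361550e+00, -1.03099019e-01]), 'dq': array([-6.19727083e-05, -8.42636510e-04,  6.93527348e-04,  3.70846114e-04,
       -1.91378356e-03,  4.28208701e-05]), 'joint_torque': array([ 6.71408015e-04, -3.51857793e+01, -3.13272357e+01, -1.16707783e-04,
        1.08744131e-02, -9.58092699e-06]), 'eef_pos': array([0.21587183, 0.50531862, 0.23013185]), 'tcp_rot': array([ 2.00546899e-01,  9.79683459e-01, -1.06704595e-03, -3.50318035e-04]), 'force': array([ 0.09695768,  0.1210507 , -0.28761471]), 'ft_torque': array([ 0.01473141, -0.03886665,  0.05065836]), 'width': 0.08517498162188465}
0.0187
scene {'fx': 361.75361567309324, 'fy': 361.75361567309324, 'cx': 325.10660282842196, 'cy': 194.61433864788293, 'world_from_camera': array([[ 0.8239735 ,  0.35790466, -0.4392857 ,  0.82006102],
       [ 0.56653219, -0.50608437,  0.65032291, -0.44414075],
       [ 0.01043797, -0.78471833, -0.61976462,  0.46193908],
       [ 0.        ,  0.        ,  0.        ,  1.        ]])}
top {'fx': 378.66165044452964, 'fy': 378.66165044452964, 'cx': 314.11184469319113, 'cy': 197.41927533240985, 'world_from_camera': array([[ 0.00527411, -0.99820834,  0.05960121,  0.49964293],
       [-0.99997305, -0.00496022,  0.00541314,  0.00620784],
       [-0.00510781, -0.05962815, -0.99820759,  0.73170246],
       [ 0.        ,  0.        ,  0.        ,  1.        ]])}
{'fx': 279.06709995136265, 'fy': 279.06709995136265, 'cx': 318.35103559915274, 'cy': 195.45322429719096, 'T_tool_cam': array([[ 2.40923591e-04, -9.54581062e-01, -2.97951234e-01,
         7.57228450e-02],
       [ 9.99999937e-01,  1.51889761e-04,  3.21973785e-04,
         9.16774541e-04],
       [-2.62094336e-04, -2.97951293e-01,  9.54581038e-01,
        -1.42702547e-01],
       [ 0.00000000e+00,  0.00000000e+00,  0.00000000e+00,
         1.00000000e+00]])}
```

View pics/scene0.png

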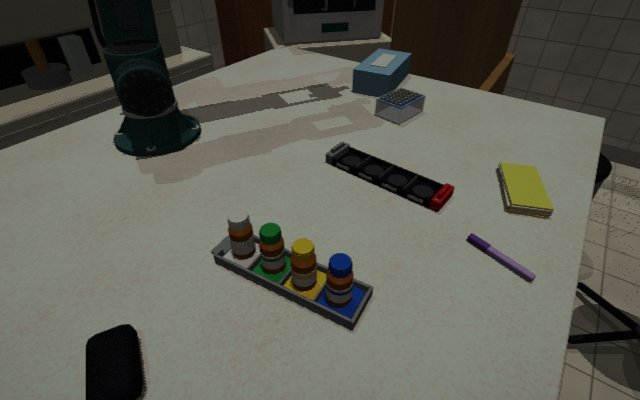

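View pics/top0.png

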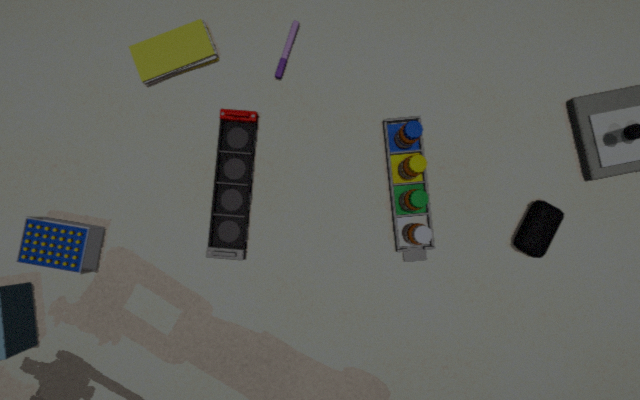

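The top view shows the tray at column ~405, from the notch outward: white (417,234), green (413,200), yellow (411,164), blue (410,130). The rack is at column ~233 with its red block at the far end (238,115). So white goes in the farthest bay, then green, yellow and blue towards the robot.

```bash
python3 - <<'E'
import cv2
a=cv2.imread("pics/top0.png")
c=cv2.resize(a[100:270,190:450],None,fx=3,fy=3,interpolation=cv2.INTER_CUBIC); cv2.imwrite("pics/topz.png",c)
a=cv2.imread("pics/scene0.png")
c=cv2.resize(a[200:330,200:380],None,fx=4,fy=4,interpolation=cv2.INTER_CUBIC); cv2.imwrite("pics/scz.png",c)
E
```

```text
(no output)
```

View pics/topz.png

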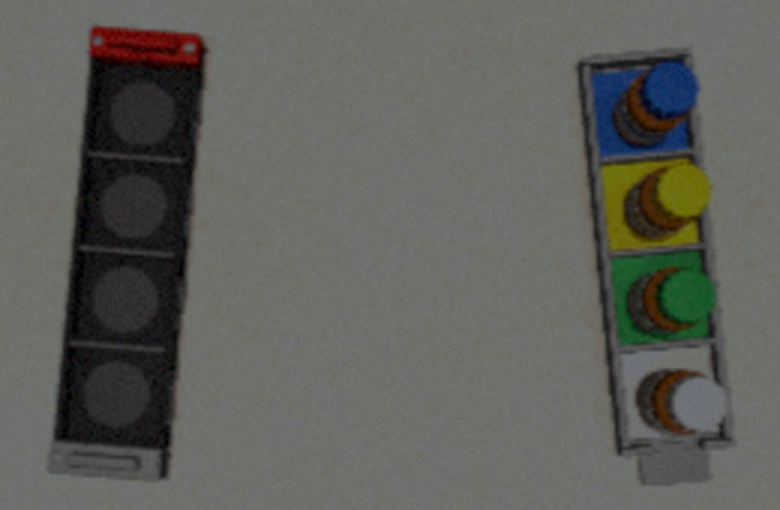

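View pics/scz.png

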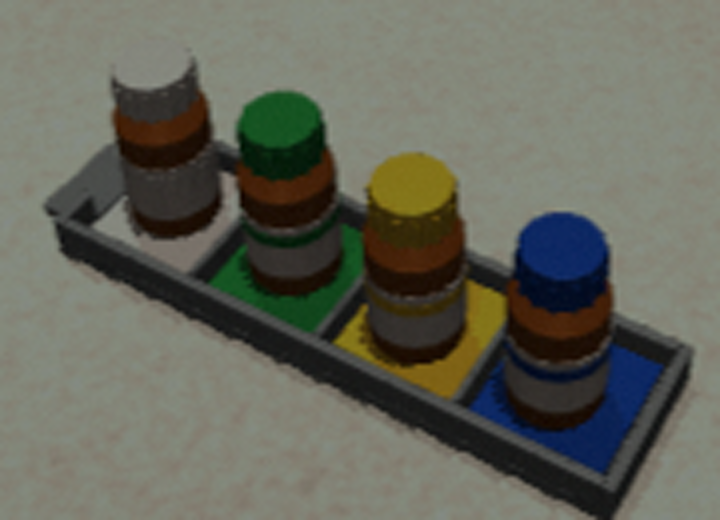

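```bash
cat > h.py <<'E'
import numpy as np, cv2
from scipy.spatial.transform import Rotation as R
from station import readout, imaging
def ray(n,u,v,p=None):
    p=p or imaging.camera_params(n); T=p["world_from_camera"]
    d=T[:3,:3]@np.array([(u-p["cx"])/p["fx"],(v-p["cy"])/p["fy"],1]); return T[:3,3],d
def plane(n,u,v,z):
    o,d=ray(n,u,v); return o+d*(z-o[2])/d[2]
def blobs(mask,mina=40):
    k,l,s,c=cv2.connectedComponentsWithStats(mask.astype(np.uint8))
    return [(c[i],s[i]) for i in range(1,k) if s[i][4]>=mina]
E
python3 - <<'E'
from h import *
a=cv2.imread("pics/top0.png"); h=cv2.cvtColor(a,cv2.COLOR_BGR2HSV)
roi=a[100:270,190:270].max(2)
print(a[137,237],a[137,224],a[184,220],a[130,415],a[234,420],a[226,397])
for lo in (50,):
    m=np.zeros(a.shape[:2],bool); m[122:246,214:254]=True
    g=a.max(2); m&=(g>lo)&(g<90)
    m=cv2.morphologyEx(m.astype(np.uint8),cv2.MORPH_OPEN,np.ones((5,5)))
    for c,s in blobs(m): print(c,s,plane("top",*c,.008))
r=blobs((h[:,:,1]>150)&((h[:,:,0]<6)|(h[:,:,0]>174))&(np.indices(a.shape[:2])[1]<300))
for c,s in r: print("red",c,s,plane("top",*c,.034))
# caps via hand reading
for n,x,y in [("blue",671,88),("yellow",684,192),("green",687,296),("white",698,402)]:
    u,v=190+x/3-.33,100+y/3-.33; print(n,u,v,plane("top",u,v,.09))
for n,x,y in [("blue",562,243),("yellow",413,184),("green",281,121),("white",154,66)]:
    u,v=200+x/4-.4,200+y/4-.4; print(n,u,v,plane("scene",u,v,.09))
E
```

```text
[45 43 45] [20 22 25] [21 10 14] [102  52  19] [116 111 107] [94 95 94]
red [238.13959391 115.71827411] [220 109  38  15 394] [0.69380184 0.15301239 0.034     ]
blue 413.33666666666664 129.00333333333333 [ 0.65626851 -0.1597545   0.09      ]
yellow 417.67 163.67 [ 0.59645862 -0.16651213  0.09      ]
green 418.67 198.33666666666667 [ 0.53728075 -0.16755319  0.09      ]
white 422.33666666666664 233.67 [ 0.47765213 -0.17305879  0.09      ]
blue 340.1 260.35 [ 0.65403971 -0.16011137  0.09      ]
yellow 302.85 245.6 [ 0.59642251 -0.16727974  0.09      ]
green 269.85 229.85 [ 0.53740769 -0.16990424  0.09      ]
white 238.1 216.1 [ 0.47741334 -0.17500372  0.09      ]
```

```bash
python3 - <<'E'
from h import *
a=cv2.imread("pics/top0.png")
m=np.zeros(a.shape[:2],bool); m[122:246,212:254]=True
g=cv2.medianBlur(a,3).max(2); m&=(g>36)&(g<75)
m=cv2.morphologyEx(m.astype(np.uint8),cv2.MORPH_OPEN,cv2.getStructuringElement(cv2.MORPH_ELLIPSE,(9,9)))
P=[]
for c,s in blobs(m): P.append(plane("top",*c,.008)); print(c,s,P[-1])
P=np.array(P)[:4,:2]
print(np.polyfit([90,30,-30,-90],P,1), )
i=readout.sense()
rot=R.from_quat(i["tcp_rot"]).as_matrix(); print(rot)
E
```

```text
[237.06646526 137.5407855 ] [227 128  21  20 331] [0.65817905 0.15982247 0.008     ]
[234.3511236  168.25842697] [224 158  22  21 356] [0.5983415  0.16401456 0.008     ]
[231.25067385 199.40431267] [221 189  22  22 371] [0.5382545  0.16889005 0.008     ]
[228.44266667 230.904     ] [218 220  22  23 375] [0.47808133 0.17314729 0.008     ]
[[ 1.00063359e-03 -7.47499214e-05]
 [ 5.68214096e-01  1.66468594e-01]]
[[-9.19574935e-01  3.92913450e-01 -9.79828566e-04]
 [ 3.92914616e-01  9.19573276e-01 -1.75907319e-03]
 [ 2.09860649e-04 -2.00258858e-03 -9.99997973e-01]]
```

Both views agree on the bottles to about 2 mm. The plan is to keep tool y along world y, so the jaws close across the row, and first turn the tool -23.1° about its z.

```bash
python3 -m handwheel '0 0 0 0 0 -8 1; 0 0 0 0 0 -16 1; 0 0 0 0 0 -23.1 1; 0 0 0 0 0 -23.1 1; 0 0 0 0 0 -23.1 1' 40; python3 -c "
from h import *
print(R.from_quat(readout.sense()['tcp_rot']).as_matrix().round(4))"
```

```text
time_s: 0.6
eef_pos: [0.2158, 0.5052, 0.2298]
tcp_rot: [0.002, 1.0, -0.001, -0.001]
force: [-0.8, 0.8, 0.1]
width: 0.086
[[-1.      0.0032 -0.0014]
 [ 0.0032  1.     -0.0025]
 [ 0.0014 -0.0025 -1.    ]]
```

```bash
python3 -m handwheel '-20 -45 0 0 0 0 1; -40 -90 0 0 0 0 1; -60 -135 0 0 0 0 1; -80 -180 0 0 0 0 1; -100 -225 0 0 0 0 1'
python3 -m handwheel '-20 -45 0 0 0 0 1; -40 -90 0 0 0 0 1; -60 -135 0 0 0 0 1; -80 -180 0 0 0 0 1; -100 -225 0 0 0 0 1'
```

```text
time_s: 1.1
eef_pos: [0.3153, 0.2781, 0.2302]
tcp_rot: [0.002, 1.0, -0.001, -0.0]
force: [1.8, 0.5, -0.4]
width: 0.0853
time_s: 1.6
eef_pos: [0.4146, 0.0507, 0.2309]
tcp_rot: [0.004, 1.0, -0.001, 0.0]
force: [0.5, 0.6, 0.4]
width: 0.0854
```

```bash
python3 -c "
from h import *
print(R.from_quat(readout.sense()['tcp_rot']).as_matrix().round(4))"
```

```text
[[-1.0e+00  7.1e-03  2.0e-04]
 [ 7.1e-03  1.0e+00 -2.2e-03]
 [-2.0e-04 -2.2e-03 -1.0e+00]]
```

```bash
cat > to.py <<'E'
import sys; from h import *
t=np.array([float(v) for v in sys.argv[1:4]]); s=readout.sense()
r=R.from_quat(s["tcp_rot"]).as_matrix()
g=np.array([[-1,0,0],[0,1,0],[0,0,-1.]])
print("shift mm",(r.T@(t-s["eef_pos"])*1000).round(1),"turn",R.from_matrix(r.T@g).as_rotvec(degrees=True).round(2))
E
python3 to.py .4775 -.174 .16
```

```text
shift mm [ -64.5 -224.1   71.4] turn [-0.13  0.01 -0.41]
```

```bash
python3 -m handwheel '-13 -45 14 0 0 0 1; -26 -90 28 0 0 -0.2 1; -39 -135 42 -0.1 0 -0.4 1; -52 -180 57 -0.1 0 -0.4 1; -64.5 -224 71 -0.1 0 -0.4 1'
python3 to.py .4775 -.174 .030
python3 - <<'E'
from h import *
cv2.imwrite("pics/w1.png",imaging.capture("wrist")[:,:,::-1])
E
```

```text
time_s: 2.1
eef_pos: [0.4776, -0.176, 0.1598]
tcp_rot: [0.002, 1.0, -0.0, 0.0]
force: [0.2, 1.2, 0.5]
width: 0.0853
shift mm [  0.2   2.  129.8] turn [-0.02  0.03 -0.17]
```

View pics/w1.png

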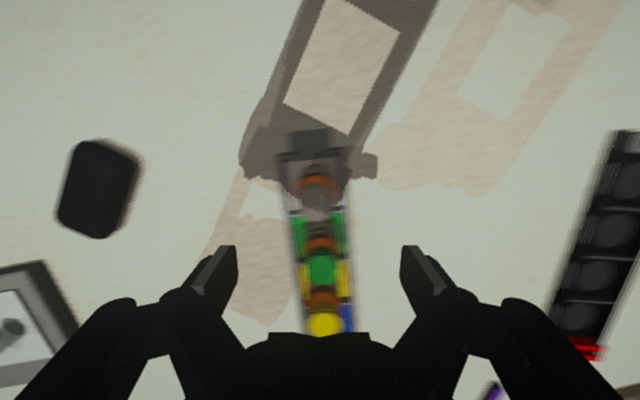

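The white cap is at (318,195), centred between the fingers at x≈220 and 418. Descending.

```bash
python3 -m handwheel '0 2 30 0 0 0 1; 0 2 60 0 0 -0.1 1; 0 2 90 0 0 -0.2 1; 0 2 115 0 0 -0.2 1; 0 2 130 0 0 -0.2 1'
python3 -m handwheel '0 0 0 0 0 0 1; 0 0 0 0 0 0 -1; 0 0 0 0 0 0 -1; 0 0 0 0 0 0 -1; 0 0 0 0 0 0 -1' 40
python3 -m handwheel '0 0 0 0 0 0 -1; 0 0 0 0 0 0 -1; 0 0 0 0 0 0 -1; 0 0 0 0 0 0 -1; 0 0 0 0 0 0 -1'
python3 - <<'E'
from h import *
cv2.imwrite("pics/s1.png",imaging.capture("scene")[:,:,::-1])
E
```

```text
time_s: 2.65
eef_pos: [0.4756, -0.1797, 0.0238]
tcp_rot: [0.003, 1.0, -0.001, -0.003]
force: [0.5, -0.2, -0.3]
width: 0.0853
time_s: 3.15
eef_pos: [0.4768, -0.18, 0.0255]
tcp_rot: [0.003, 1.0, -0.002, -0.002]
force: [0.3, 1.4, 4.6]
width: 0.0371
time_s: 3.65
eef_pos: [0.4768, -0.1801, 0.0255]
tcp_rot: [0.003, 1.0, -0.002, -0.002]
force: [-0.8, -1.4, 0.3]
width: 0.0375
```

View pics/s1.png

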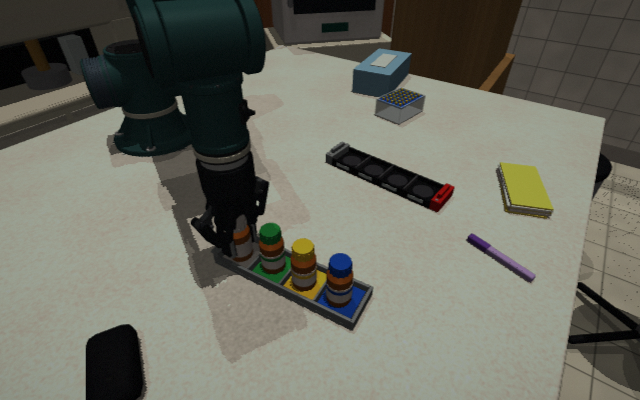

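The grip holds at width 37.5 mm and the neighbouring bottles haven't moved. TCP z at the grasp was 0.0255, so placing needs about 0.0235. Lifting.

```bash
python3 -m handwheel '0 0 -20 0 0 0 -1; 0 0 -50 0 0 0 -1; 0 0 -80 0 0 0 -1; 0 0 -110 0 0 0 -1; 0 0 -110 0 0 0 -1'
python3 -m handwheel '0 0 0 0 0 0 -1; 0 0 0 0 0 0 -1; 0 0 0 0 0 0 -1; 0 0 0 0 0 0 -1; 0 0 0 0 0 0 -1'
python3 to.py .6575 .1598 .136
```

```text
time_s: 4.2
eef_pos: [0.4799, -0.181, 0.1404]
tcp_rot: [0.003, 1.0, -0.004, 0.002]
force: [0.1, -0.8, -1.3]
width: 0.037
time_s: 4.7
eef_pos: [0.4794, -0.1808, 0.1393]
tcp_rot: [0.003, 1.0, -0.004, 0.001]
force: [-0.1, 0.7, -0.5]
width: 0.0373
shift mm [-175.8  341.8    1.3] turn [-0.43  0.17 -0.39]
```

```bash
python3 -m handwheel '-15 30 0 0 0 0 -1; -36 70 0 -0.1 0 -0.1 -1; -57 110 0 -0.2 0 -0.2 -1; -77 150 0 -0.4 0.1 -0.4 -1; -98 190 1 -0.4 0.1 -0.4 -1'
python3 to.py .6575 .1598 .136
```

```text
time_s: 5.2
eef_pos: [0.5793, 0.0101, 0.137]
tcp_rot: [0.0, 1.0, -0.0, 0.001]
force: [0.3, -0.5, -0.9]
width: 0.0372
shift mm [-78.2 149.8   0.9] turn [-0.04  0.06 -0.01]
```

```bash
python3 -m handwheel '-20 38 0 0 0 0 -1; -40 76 0 0 0 0 -1; -60 114 0 0 0 0 -1; -74 142 0 0 0 0 -1; -78 150 0 0 0 0 -1'
python3 -m handwheel '0 0 0 0 0 0 -1; 0 0 0 0 0 0 -1; 0 0 0 0 0 0 -1; 0 0 0 0 0 0 -1; 0 0 0 0 0 0 -1'
python3 to.py .6575 .1598 .0245
python3 - <<'E'
from h import *
cv2.imwrite("pics/w2.png",imaging.capture("wrist")[:,:,::-1])
cv2.imwrite("pics/s2.png",imaging.capture("scene")[:,:,::-1])
E
```

```text
time_s: 5.7
eef_pos: [0.6578, 0.1636, 0.1356]
tcp_rot: [-0.002, 1.0, 0.0, 0.0]
force: [0.1, 0.8, -0.4]
width: 0.0371
time_s: 6.2
eef_pos: [0.6577, 0.1625, 0.136]
tcp_rot: [-0.001, 1.0, 0.0, 0.0]
force: [0.0, 0.5, -1.3]
width: 0.0371
shift mm [  0.3  -2.7 111.5] turn [0.02 0.03 0.12]
```

View pics/w2.png

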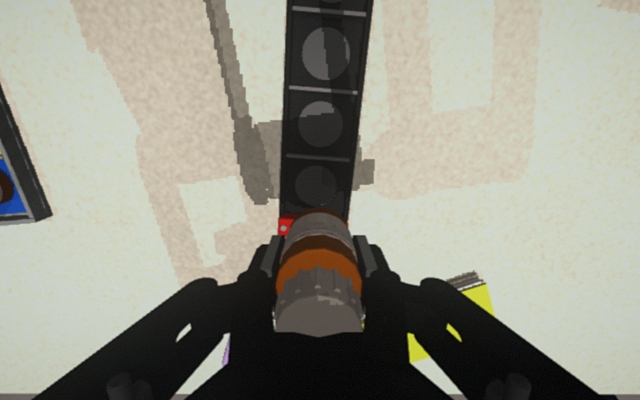

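View pics/s2.png

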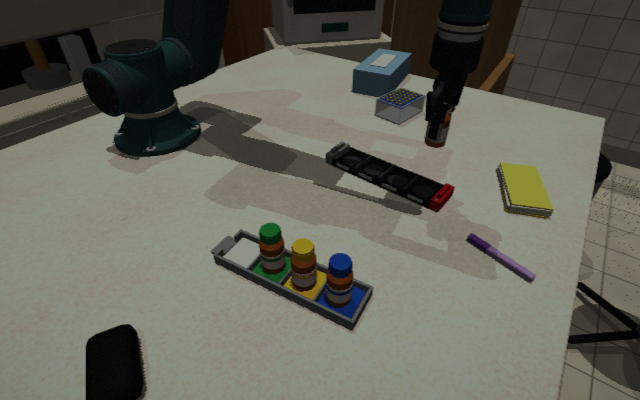

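The white bottle hangs upright, and the next-to-red bay disc shows at (316,186) in the wrist view. I'll cross-check it with a wrist ray.

```bash
python3 - <<'E'
from h import *
s=readout.sense(); p=imaging.camera_params("wrist")
T=np.eye(4);T[:3,:3]=R.from_quat(s["tcp_rot"]).as_matrix();T[:3,3]=s["eef_pos"]
p["world_from_camera"]=T@p["T_tool_cam"]
for u,v in[(325,53),(321,124),(316,186)]:
    o,d=ray("w",u,v,p); print((o+d*(.008-o[2])/d[2]).round(4))
E
python3 -m handwheel '0 -2 25 0 0 0.1 -1; 0 -3 50 0 0 0.1 -1; 0 -3 70 0 0 0.1 -1; 0 -3 85 0 0 0.1 -1; 0 -3 90 0 0 0.1 -1'
python3 -m handwheel '0 0 0 0 0 0 -1; 0 0 0 0 0 0 -1; 0 0 0 0 0 0 -1; 0 0 0 0 0 0 -1; 0 0 0 0 0 0 -1'
python3 to.py .6575 .1598 .0245
```

```text
[0.5361 0.1692 0.008 ]
[0.5965 0.166  0.008 ]
[0.657  0.1613 0.008 ]
time_s: 6.8
eef_pos: [0.6565, 0.1596, 0.0436]
tcp_rot: [-0.0, 1.0, -0.0, -0.002]
force: [0.1, -0.7, -1.8]
width: 0.0373
time_s: 7.3
eef_pos: [0.657, 0.1597, 0.0445]
tcp_rot: [-0.0, 1.0, 0.0, -0.001]
force: [0.6, 0.3, -0.7]
width: 0.0373
shift mm [-0.5  0.1 20. ] turn [ 0.   -0.1   0.04]
```

```bash
python3 -m handwheel '0 0 6 0 0 0 -1; 0 0 12 0 0 0 -1; 0 0 16 0 0 0 -1; 0 0 18 0 0 0 -1; 0 0 18 0 0 0 -1'
python3 -m handwheel '0 0 0 0 0 0 -1; 0 0 0.5 0 0 0 -1; 0 0 1 0 0 0 -1; 0 0 1.5 0 0 0 -1; 0 0 1.5 0 0 0 -1'
python3 to.py .6575 .1598 .0235
```

```text
time_s: 7.8
eef_pos: [0.6565, 0.1596, 0.0256]
tcp_rot: [-0.0, 1.0, -0.0, -0.002]
force: [-0.1, 0.7, -1.7]
width: 0.0371
time_s: 8.3
eef_pos: [0.6565, 0.1596, 0.0241]
tcp_rot: [-0.0, 1.0, -0.0, -0.002]
force: [-0.1, -0.5, -1.2]
width: 0.037
shift mm [-1.   0.2  0.6] turn [-0.01 -0.19  0.04]
```

```bash

python3 -m handwheel '0 0 0.5 0 0 0 -1; 0 0 1 0 0 0 -1; 0 0 1.5 0 0 0 -1; 0 0 1.5 0 0 0 -1; 0 0 1.5 0 0 0 -1'
```

```text
time_s: 8.8
eef_pos: [0.6566, 0.1596, 0.0235]
tcp_rot: [-0.0, 1.0, -0.0, -0.001]
force: [-2.0, -0.2, 4.7]
width: 0.0371
```

Contact is felt (+4.7 N up), so I'll release and rise.

```bash

python3 -m handwheel '0 0 0 0 0 0 1; 0 0 0 0 0 0 1; 0 0 0 0 0 0 1; 0 0 0 0 0 0 1; 0 0 0 0 0 0 1'
python3 -m handwheel '0 0 -25 0 0 0 1; 0 0 -60 0 0 0 1; 0 0 -95 0 0 0 1; 0 0 -130 0 0 0 1; 0 0 -135 0 0 0 1'
python3 to.py .5373 -.1687 .16
```

```text
time_s: 9.3
eef_pos: [0.6566, 0.1596, 0.0232]
tcp_rot: [-0.0, 1.0, -0.0, -0.001]
force: [0.6, -0.2, 0.0]
width: 0.085
time_s: 9.8
eef_pos: [0.6598, 0.1601, 0.1653]
tcp_rot: [-0.0, 1.0, 0.001, 0.004]
force: [0.8, -1.2, 0.9]
width: 0.0853
shift mm [ 122.8 -328.7    3.7] turn [0.09 0.49 0.04]
```

```bash
python3 - <<'E'
from h import *
cv2.imwrite("pics/s3.png",imaging.capture("scene")[:,:,::-1])
E
```

```text
(no output)
```

View pics/s3.png

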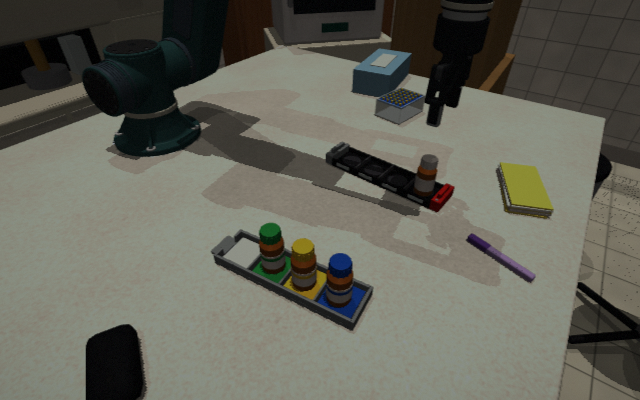

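The white bottle stands upright at (427,177), in the bay next to the red block. Next is green.

```bash

python3 -m handwheel '15 -40 0 0 0.1 0 1; 30 -80 0 0 0.3 0 1; 45 -120 0 0 0.4 0 1; 60 -160 0 0.1 0.5 0 1; 75 -200 1 0.1 0.5 0 1'
python3 to.py .5373 -.1687 .16
```

```text
time_s: 10.35
eef_pos: [0.5826, -0.0413, 0.1595]
tcp_rot: [-0.001, 1.0, -0.0, -0.003]
force: [1.0, 0.0, -0.4]
width: 0.0854
shift mm [  45.5 -127.3   -0.2] turn [-0.01 -0.34  0.06]
```

```bash

python3 -m handwheel '14 -40 0 0 -0.2 0 1; 28 -80 0 0 -0.3 0 1; 40 -112 0 0 -0.3 0 1; 45.5 -125 0 0 -0.3 0 1; 45.5 -126 0 0 -0.3 0 1'
python3 -m handwheel '0 0 0 0 0 0 1; 0 0 0 0 0 0 1; 0 0 0 0 0 0 1; 0 0 0 0 0 0 1; 0 0 0 0 0 0 1'
python3 to.py .5373 -.1687 .028
```

```text
time_s: 10.85
eef_pos: [0.5361, -0.1685, 0.1582]
tcp_rot: [0.001, 1.0, 0.001, -0.002]
force: [0.4, 0.3, -0.2]
width: 0.0856
time_s: 11.35
eef_pos: [0.5364, -0.1678, 0.1583]
tcp_rot: [0.0, 1.0, 0.001, -0.001]
force: [0.3, -0.0, 0.2]
width: 0.0854
shift mm [ -1.3  -1.  130.3] turn [ 0.06 -0.17 -0.04]
```

```bash

python3 -m handwheel '-1 -1 30 0 -0.2 0 1; -1 -1 60 0 -0.2 0 1; -1 -1 90 0 -0.2 0 1; -1 -1 115 0 -0.2 0 1; -1 -1 127 0 -0.2 0 1'
python3 -m handwheel '0 0 0 0 0 0 1; 0 0 0 0 0 0 1; 0 0 0 0 0 0 -1; 0 0 0 0 0 0 -1; 0 0 0 0 0 0 -1'
python3 -m handwheel '0 0 0 0 0 0 -1; 0 0 0 0 0 0 -1; 0 0 0 0 0 0 -1; 0 0 0 0 0 0 -1; 0 0 0 0 0 0 -1'
```

```text
time_s: 11.85
eef_pos: [0.5354, -0.1677, 0.0284]
tcp_rot: [0.0, 1.0, 0.001, -0.002]
force: [-0.7, 0.3, -0.3]
width: 0.0852
time_s: 12.35
eef_pos: [0.5362, -0.168, 0.0297]
tcp_rot: [0.0, 1.0, 0.001, -0.001]
force: [-0.6, -0.4, 0.0]
width: 0.0438
time_s: 12.85
eef_pos: [0.5363, -0.1681, 0.0299]
tcp_rot: [0.0, 1.0, 0.001, -0.001]
force: [-0.9, -0.5, 1.3]
width: 0.0371
```

Grip at TCP z 0.030, so place at about 0.028. Lift, then move to bay 2 at (0.597, 0.1645).

```bash

python3 -m handwheel '0 0 -20 0 0 0 -1; 0 0 -50 0 0 0 -1; 0 0 -80 0 0 0 -1; 0 0 -110 0 0 0 -1; 0 0 -110 0 0 0 -1'
python3 -m handwheel '0 0 0 0 0 0 -1; 0 0 0 0 0 0 -1; 0 0 0 0 0 0 -1; 0 0 0 0 0 0 -1; 0 0 0 0 0 0 -1'
python3 to.py .597 .1645 .14
```

```text
time_s: 13.35
eef_pos: [0.5391, -0.1694, 0.1452]
tcp_rot: [0.0, 1.0, -0.001, 0.004]
force: [0.2, -0.1, -0.5]
width: 0.0368
time_s: 13.85
eef_pos: [0.5386, -0.1692, 0.144]
tcp_rot: [0.0, 1.0, -0.001, 0.003]
force: [0.3, -0.5, -2.0]
width: 0.037
shift mm [-58.3 333.7   3.9] turn [-0.07  0.34 -0.02]
```

```bash

python3 -m handwheel '-5 25 0 0 0 0 -1; -12 65 0 0 0.1 0 -1; -19 107 0 0 0.3 0 -1; -27 150 0 0 0.3 0 -1; -34 192 0 0 0.3 0 -1'
python3 to.py .597 .1645 .14
```

```text
time_s: 14.35
eef_pos: [0.5727, 0.0244, 0.1436]
tcp_rot: [0.0, 1.0, -0.001, 0.0]
force: [0.3, 0.4, -0.9]
width: 0.0369
shift mm [-24.2 140.1   3.5] turn [-0.06  0.02 -0.03]
```

```bash

python3 -m handwheel '-7 40 0 0 0 0 -1; -14 80 0 0 0 0 -1; -21 115 0 0 0 0 -1; -24 135 0 0 0 0 -1; -24 139 0 0 0 0 -1'
python3 -m handwheel '0 0 0 0 0 0 -1; 0 0 0 0 0 0 -1; 0 0 0 0 0 0 -1; 0 0 0 0 0 0 -1; 0 0 0 0 0 0 -1'
python3 to.py .597 .1645 .030
```

```text
time_s: 14.85
eef_pos: [0.5965, 0.166, 0.1427]
tcp_rot: [-0.001, 1.0, -0.0, -0.0]
force: [-0.3, 0.9, -1.4]
width: 0.037
time_s: 15.35
eef_pos: [0.5966, 0.1651, 0.1429]
tcp_rot: [-0.001, 1.0, -0.0, -0.0]
force: [0.7, 0.4, -0.7]
width: 0.0375
shift mm [ -0.4  -0.6 112.9] turn [-0.04 -0.02  0.1 ]
```

```bash

python3 -m handwheel '-1 0 25 0 0 0 -1; -1 -1 50 0 0 0 -1; -1 -1 75 0 0 0 -1; -1 -1 92 0 0 0 -1; -1 -1 97 0 0 0 -1'
python3 -m handwheel '0 0 0 0 0 0 -1; 0 0 0 0 0 0 -1; 0 0 0 0 0 0 -1; 0 0 0 0 0 0 -1; 0 0 0 0 0 0 -1'
python3 to.py .597 .1645 .028
```

```text
time_s: 15.85
eef_pos: [0.5958, 0.1633, 0.043]
tcp_rot: [-0.001, 1.0, -0.001, -0.003]
force: [-0.6, -0.0, -1.5]
width: 0.037
time_s: 16.35
eef_pos: [0.5963, 0.1635, 0.044]
tcp_rot: [-0.001, 1.0, -0.001, -0.002]
force: [0.1, -1.1, -1.4]
width: 0.0372
shift mm [-0.7  1.1 16. ] turn [-0.07 -0.22  0.06]
```

```bash

python3 -m handwheel '-1 1 5 0 -0.2 0 -1; -1 1 9 0 -0.2 0 -1; -1 1 12 0 -0.2 0 -1; -1 1 13 0 -0.2 0 -1; -1 1 13.5 0 -0.2 0 -1'
python3 -m handwheel '0 0 0.5 0 0 0 -1; 0 0 1 0 0 0 -1; 0 0 1.5 0 0 0 -1; 0 0 1.5 0 0 0 -1; 0 0 1.5 0 0 0 -1'
```

```text
time_s: 16.85
eef_pos: [0.597, 0.1644, 0.03]
tcp_rot: [-0.001, 1.0, -0.001, -0.001]
force: [-0.2, -0.4, -1.4]
width: 0.0372
time_s: 17.35
eef_pos: [0.5971, 0.1644, 0.0286]
tcp_rot: [-0.001, 1.0, -0.001, -0.0]
force: [0.4, -1.2, -1.8]
width: 0.0371
```

```bash

python3 -m handwheel '0 0 0.5 0 0 0 -1; 0 0 1 0 0 0 -1; 0 0 1.5 0 0 0 -1; 0 0 1.5 0 0 0 -1; 0 0 1.5 0 0 0 -1'
```

```text
time_s: 17.85
eef_pos: [0.5973, 0.1644, 0.0279]
tcp_rot: [-0.001, 1.0, -0.001, -0.0]
force: [-2.0, -0.8, 4.8]
width: 0.0372
```

Contact. Release, rise, and go to yellow at (0.5964, -0.1669).

```bash

python3 -m handwheel '0 0 0 0 0 0 1; 0 0 0 0 0 0 1; 0 0 0 0 0 0 1; 0 0 0 0 0 0 1; 0 0 0 0 0 0 1'
python3 -m handwheel '0 0 -25 0 0 0 1; 0 0 -60 0 0 0 1; 0 0 -95 0 0 0 1; 0 0 -128 0 0 0 1; 0 0 -132 0 0 0 1'
python3 to.py .5964 -.1669 .16
```

```text
time_s: 18.35
eef_pos: [0.5972, 0.1644, 0.0277]
tcp_rot: [-0.001, 1.0, -0.001, -0.0]
force: [0.1, -0.2, 0.5]
width: 0.0852
time_s: 18.85
eef_pos: [0.6001, 0.1651, 0.1661]
tcp_rot: [-0.001, 1.0, 0.0, 0.005]
force: [-0.3, -0.3, -0.1]
width: 0.0854
shift mm [   4.2 -332.     5.8] turn [0.03 0.59 0.07]
```

```bash

python3 -m handwheel '0 -40 0 0 0.1 0 1; 0 -85 0 0 0.3 0 1; 0 -130 2 0 0.4 0 1; 2 -175 3 0 0.5 0 1; 2 -215 4 0 0.5 0 1'
python3 to.py .5964 -.1669 .16
```

```text
time_s: 19.35
eef_pos: [0.5976, -0.0518, 0.1606]
tcp_rot: [-0.0, 1.0, 0.0, -0.0]
force: [1.0, -0.5, -0.6]
width: 0.0853
shift mm [   1.3 -115.1    0.6] turn [ 0.03 -0.01  0.04]
```

```bash

python3 -m handwheel '0 -38 0 0 0 0 1; 1 -75 0 0 0 0 1; 1 -102 0 0 0 0 1; 1 -113 0 0 0 0 1; 1 -114 0 0 0 0 1'
python3 -m handwheel '0 0 0 0 0 0 1; 0 0 0 0 0 0 1; 0 0 0 0 0 0 1; 0 0 0 0 0 0 1; 0 0 0 0 0 0 1'
python3 to.py .5964 -.1669 .028
python3 - <<'E'
from h import *
cv2.imwrite("pics/s4.png",imaging.capture("scene")[:,:,::-1])
E
```

```text
time_s: 19.85
eef_pos: [0.5963, -0.1667, 0.1595]
tcp_rot: [0.001, 1.0, 0.001, -0.001]
force: [0.1, -0.6, -0.3]
width: 0.0851
time_s: 20.35
eef_pos: [0.5964, -0.1661, 0.1596]
tcp_rot: [0.0, 1.0, 0.001, -0.001]
force: [0.2, 0.5, -0.5]
width: 0.0851
shift mm [ -0.2  -1.  131.6] turn [ 0.08 -0.08 -0.02]
```

View pics/s4.png

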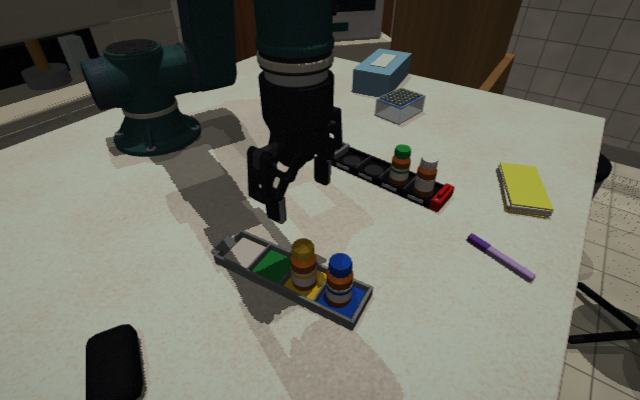

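Green stands upright at (401,166), beside white. The gripper is above yellow at (303,265).

```bash

python3 -m handwheel '-1 -1 30 0 0 0 1; -1 -1 60 0 0 0 1; -1 -1 90 0 0 0 1; -1 -1 115 0 0 0 1; -1 -1 128 0 0 0 1'
python3 -m handwheel '0 0 0 0 0 0 1; 0 0 0 0 0 0 1; 0 0 0 0 0 0 -1; 0 0 0 0 0 0 -1; 0 0 0 0 0 0 -1'
python3 -m handwheel '0 0 0 0 0 0 -1; 0 0 0 0 0 0 -1; 0 0 0 0 0 0 -1; 0 0 0 0 0 0 -1; 0 0 0 0 0 0 -1'
```

```text
time_s: 20.9
eef_pos: [0.5956, -0.1663, 0.0286]
tcp_rot: [0.0, 1.0, 0.002, -0.003]
force: [-0.1, 0.8, -0.3]
width: 0.0851
time_s: 21.4
eef_pos: [0.5964, -0.1667, 0.0301]
tcp_rot: [0.0, 1.0, 0.001, -0.002]
force: [-0.4, -0.9, 0.3]
width: 0.044
time_s: 21.9
eef_pos: [0.5965, -0.1667, 0.0303]
tcp_rot: [0.0, 1.0, 0.001, -0.002]
force: [-0.5, 0.8, 1.0]
width: 0.0366
```

Grip at z 0.0303, so place at about 0.0283. Target bay 3 at (0.5375, 0.169).

```bash

python3 -m handwheel '0 0 -20 0 0 0 -1; 0 0 -50 0 0 0 -1; 0 0 -80 0 0 0 -1; 0 0 -110 0 0 0 -1; 0 0 -110 0 0 0 -1'
python3 -m handwheel '0 0 0 0 0 0 -1; 0 0 0 0 0 0 -1; 0 0 0 0 0 0 -1; 0 0 0 0 0 0 -1; 0 0 0 0 0 0 -1'
python3 to.py .5375 .169 .14
```

```text
time_s: 22.4
eef_pos: [0.5996, -0.1679, 0.1461]
tcp_rot: [0.0, 1.0, -0.001, 0.003]
force: [1.5, 0.1, 0.5]
width: 0.0371
time_s: 22.9
eef_pos: [0.5991, -0.1678, 0.1449]
tcp_rot: [0.0, 1.0, -0.0, 0.002]
force: [-0.3, -0.1, -0.9]
width: 0.037
shift mm [ 61.8 336.7   4.3] turn [-0.05  0.27 -0.03]
```

```bash

python3 -m handwheel '5 25 0 0 0 0 -1; 12 65 0 0 0.1 0 -1; 19 107 0 0 0.3 0 -1; 27 150 0 0 0.3 0 -1; 35 192 0 0 0.3 0 -1'
python3 to.py .5375 .169 .14
```

```text
time_s: 23.4
eef_pos: [0.5635, 0.0258, 0.1441]
tcp_rot: [0.0, 1.0, -0.0, -0.0]
force: [1.0, 0.1, 0.2]
width: 0.037
shift mm [ 26.2 143.2   4.1] turn [-0.04 -0.06 -0.05]
```

```bash

python3 -m handwheel '7 40 0 0 0 0 -1; 14 80 0 0 0 0 -1; 21 116 0 0 0 0 -1; 26 138 0 0 0 0 -1; 26 142 0 0 0 0 -1'
python3 -m handwheel '0 0 0 0 0 0 -1; 0 0 0 0 0 0 -1; 0 0 0 0 0 0 -1; 0 0 0 0 0 0 -1; 0 0 0 0 0 0 -1'
python3 to.py .5375 .169 .030
```

```text
time_s: 23.9
eef_pos: [0.5366, 0.1705, 0.1438]
tcp_rot: [-0.002, 1.0, 0.0, -0.001]
force: [0.6, -1.5, -1.5]
width: 0.0373
time_s: 24.4
eef_pos: [0.5369, 0.1697, 0.1438]
tcp_rot: [-0.001, 1.0, -0.0, -0.001]
force: [-0.2, 0.8, -1.0]
width: 0.0368
shift mm [ -0.8  -0.7 113.8] turn [-0.  -0.1  0.1]
```

```bash

python3 -m handwheel '-1 0 25 0 0 0 -1; -1 0 50 0 0 0 -1; -1 0 75 0 0 0 -1; -1 0 92 0 0 0 -1; -1 0 98 0 0 0 -1'
python3 -m handwheel '0 0 0 0 0 0 -1; 0 0 0 0 0 0 -1; 0 0 0 0 0 0 -1; 0 0 0 0 0 0 -1; 0 0 0 0 0 0 -1'
python3 to.py .5375 .169 .0283
```

```text
time_s: 24.9
eef_pos: [0.5361, 0.1689, 0.0432]
tcp_rot: [-0.001, 1.0, -0.001, -0.003]
force: [-0.2, 0.0, -0.4]
width: 0.037
time_s: 25.4
eef_pos: [0.5367, 0.1691, 0.0441]
tcp_rot: [-0.001, 1.0, -0.0, -0.002]
force: [0.2, -0.2, 0.2]
width: 0.0365
shift mm [-0.9 -0.1 15.8] turn [-0.04 -0.27  0.07]
```

```bash

python3 -m handwheel '-1 0 5 0 -0.2 0 -1; -1 0 9 0 -0.2 0 -1; -1 0 12 0 -0.2 0 -1; -1 0 13 0 -0.2 0 -1; -1 0 13.5 0 -0.2 0 -1'
python3 -m handwheel '0 0 0.5 0 0 0 -1; 0 0 1 0 0 0 -1; 0 0 1.5 0 0 0 -1; 0 0 1.5 0 0 0 -1; 0 0 1.5 0 0 0 -1'
python3 -m handwheel '0 0 0.5 0 0 0 -1; 0 0 1 0 0 0 -1; 0 0 1.5 0 0 0 -1; 0 0 1.5 0 0 0 -1; 0 0 1.5 0 0 0 -1'
```

```text
time_s: 25.9
eef_pos: [0.5374, 0.169, 0.0302]
tcp_rot: [-0.001, 1.0, -0.0, -0.001]
force: [-0.3, -0.7, -0.8]
width: 0.0372
time_s: 26.4
eef_pos: [0.5374, 0.169, 0.0287]
tcp_rot: [-0.001, 1.0, -0.0, -0.001]
force: [-1.7, 0.8, -0.2]
width: 0.0369
time_s: 26.9
eef_pos: [0.5376, 0.169, 0.0282]
tcp_rot: [-0.001, 1.0, -0.0, -0.001]
force: [-2.8, 0.3, 5.0]
width: 0.0368
```

Contact. Release, rise, then blue at (0.6552, -0.160).

```bash

python3 -m handwheel '0 0 0 0 0 0 1; 0 0 0 0 0 0 1; 0 0 0 0 0 0 1; 0 0 0 0 0 0 1; 0 0 0 0 0 0 1'
python3 -m handwheel '0 0 -25 0 0 0 1; 0 0 -60 0 0 0 1; 0 0 -95 0 0 0 1; 0 0 -128 0 0 0 1; 0 0 -132 0 0 0 1'
python3 to.py .6552 -.160 .16
```

```text
time_s: 27.4
eef_pos: [0.5375, 0.169, 0.0279]
tcp_rot: [-0.001, 1.0, -0.0, -0.001]
force: [0.6, -0.6, -0.5]
width: 0.0853
time_s: 27.9
eef_pos: [0.5406, 0.1698, 0.1659]
tcp_rot: [-0.001, 1.0, 0.001, 0.004]
force: [0.2, 0.5, 0.2]
width: 0.0856
shift mm [-114.2 -329.9    6.4] turn [0.08 0.52 0.07]
```

```bash

python3 -m handwheel '-14 -40 0 0 0.1 0 1; -28 -82 0 0 0.3 0 1; -43 -125 2 0 0.4 0 1; -58 -168 3 0 0.5 0 1; -72 -208 4 0 0.5 0 1'
python3 to.py .6552 -.160 .16
```

```text
time_s: 28.4
eef_pos: [0.6128, -0.04, 0.1608]
tcp_rot: [-0.0, 1.0, 0.001, -0.001]
force: [1.0, 0.1, -0.1]
width: 0.0853
shift mm [ -42.3 -120.     0.6] turn [ 0.09 -0.07  0.05]
```

```bash

python3 -m handwheel '-13 -38 0 0 0 0 1; -27 -76 0 0 0 0 1; -38 -106 0 0 0 0 1; -42 -118 0 0 0 0 1; -42 -119 0 0 0 0 1'
python3 -m handwheel '0 0 0 0 0 0 1; 0 0 0 0 0 0 1; 0 0 0 0 0 0 1; 0 0 0 0 0 0 1; 0 0 0 0 0 0 1'
python3 to.py .6552 -.160 .028
python3 - <<'E'
from h import *
cv2.imwrite("pics/s5.png",imaging.capture("scene")[:,:,::-1])
E
```

```text
time_s: 28.9
eef_pos: [0.6546, -0.1603, 0.1589]
tcp_rot: [0.001, 1.0, 0.001, -0.002]
force: [-0.3, -0.4, -0.6]
width: 0.0853
time_s: 29.4
eef_pos: [0.6546, -0.1595, 0.1592]
tcp_rot: [0.0, 1.0, 0.001, -0.002]
force: [0.3, 0.4, 0.1]
width: 0.085
shift mm [ -1.   -0.8 131.2] turn [ 0.14 -0.18 -0.02]
```

View pics/s5.png

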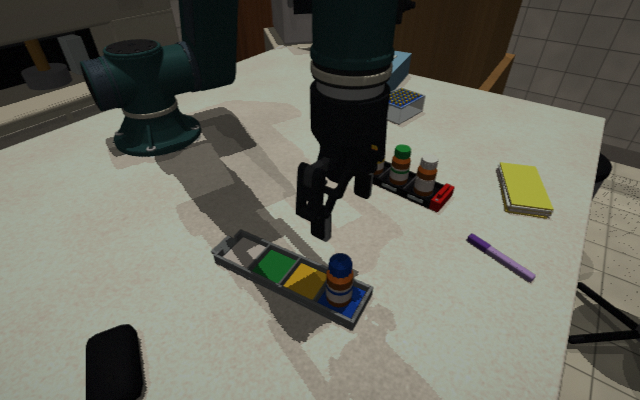

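Yellow has left the tray and is mostly hidden behind the gripper at (378,160). Blue stands at (340,280), below the open fingers.

```bash

python3 -m handwheel '-1 -1 30 0 0 0 1; -1 -1 60 0 0 0 1; -1 -1 90 0 0 0 1; -1 -1 115 0 0 0 1; -1 -1 128 0 0 0 1'
python3 -m handwheel '0 0 0 0 0 0 1; 0 0 0 0 0 0 1; 0 0 0 0 0 0 -1; 0 0 0 0 0 0 -1; 0 0 0 0 0 0 -1'
python3 -m handwheel '0 0 0 0 0 0 -1; 0 0 0 0 0 0 -1; 0 0 0 0 0 0 -1; 0 0 0 0 0 0 -1; 0 0 0 0 0 0 -1'
```

```text
time_s: 29.95
eef_pos: [0.6536, -0.1598, 0.028]
tcp_rot: [0.0, 1.0, 0.002, -0.004]
force: [-0.5, -0.3, 0.8]
width: 0.0856
time_s: 30.45
eef_pos: [0.6544, -0.16, 0.0296]
tcp_rot: [0.0, 1.0, 0.002, -0.003]
force: [-1.0, 0.2, -0.0]
width: 0.0443
time_s: 30.95
eef_pos: [0.6545, -0.1601, 0.0297]
tcp_rot: [0.0, 1.0, 0.001, -0.003]
force: [-0.4, 0.4, 0.4]
width: 0.0372
```

```bash

python3 -m handwheel '0 0 -20 0 0 0 -1; 0 0 -50 0 0 0 -1; 0 0 -80 0 0 0 -1; 0 0 -110 0 0 0 -1; 0 0 -110 0 0 0 -1'
python3 -m handwheel '0 0 0 0 0 0 -1; 0 0 0 0 0 0 -1; 0 0 0 0 0 0 -1; 0 0 0 0 0 0 -1; 0 0 0 0 0 0 -1'
python3 to.py .4775 .1735 .14
```

```text
time_s: 31.45
eef_pos: [0.6577, -0.1613, 0.1459]
tcp_rot: [0.0, 1.0, -0.0, 0.003]
force: [0.6, 0.3, -0.1]
width: 0.0373
time_s: 31.95
eef_pos: [0.6572, -0.1611, 0.1445]
tcp_rot: [0.0, 1.0, 0.0, 0.001]
force: [0.2, -0.1, -1.1]
width: 0.0368
shift mm [179.9 334.5   4.1] turn [ 0.02  0.17 -0.03]
```

```bash

python3 -m handwheel '14 25 0 0 0 0 -1; 34 64 0 0 0.1 0 -1; 55 102 0 0 0.2 0 -1; 76 142 0 0 0.2 0 -1; 97 181 0 0 0.2 0 -1'
python3 to.py .4775 .1735 .14
```

```text
time_s: 32.45
eef_pos: [0.5592, 0.0213, 0.1439]
tcp_rot: [0.0, 1.0, 0.0, -0.0]
force: [0.6, 0.2, -1.3]
width: 0.0371
shift mm [ 81.8 152.1   4.1] turn [ 0.04 -0.05 -0.05]
```

```bash

python3 -m handwheel '21 39 0 0 0 0 -1; 42 78 0 0 0 0 -1; 63 117 0 0 0 0 -1; 78 145 0 0 0 0 -1; 81 151 0 0 0 0 -1'
python3 -m handwheel '0 0 0 0 0 0 -1; 0 0 0 0 0 0 -1; 0 0 0 0 0 0 -1; 0 0 0 0 0 0 -1; 0 0 0 0 0 0 -1'
python3 to.py .4775 .1735 .030
```

```text
time_s: 32.95
eef_pos: [0.4763, 0.1751, 0.1441]
tcp_rot: [-0.002, 1.0, 0.001, -0.001]
force: [1.1, 0.4, -1.3]
width: 0.0367
time_s: 33.45
eef_pos: [0.4768, 0.1744, 0.1439]
tcp_rot: [-0.001, 1.0, 0.001, -0.001]
force: [0.4, 0.1, -1.4]
width: 0.037
shift mm [ -0.9  -1.1 113.9] turn [ 0.1  -0.1   0.11]
```

```bash

python3 -m handwheel '-1 -1 25 0 0 0 -1; -1 -1 50 0 0 0 -1; -1 -1 75 0 0 0 -1; -1 -1 92 0 0 0 -1; -1 -1 98 0 0 0 -1'
python3 -m handwheel '0 0 0 0 0 0 -1; 0 0 0 0 0 0 -1; 0 0 0 0 0 0 -1; 0 0 0 0 0 0 -1; 0 0 0 0 0 0 -1'
python3 to.py .4775 .1735 .0277
```

```text
time_s: 33.95
eef_pos: [0.4762, 0.1727, 0.0435]
tcp_rot: [-0.001, 1.0, 0.0, -0.003]
force: [0.4, -0.3, -1.6]
width: 0.037
time_s: 34.45
eef_pos: [0.4767, 0.1728, 0.0444]
tcp_rot: [-0.001, 1.0, 0.0, -0.002]
force: [-0.3, 0.1, -1.5]
width: 0.0371
shift mm [-0.9  0.6 16.7] turn [ 0.05 -0.27  0.06]
```

```bash

python3 -m handwheel '-1 0 5 0 -0.2 0 -1; -1 0 9 0 -0.2 0 -1; -1 0 12 0 -0.2 0 -1; -1 0 13.5 0 -0.2 0 -1; -1 0 14 0 -0.2 0 -1'
python3 -m handwheel '0 0 0.5 0 0 0 -1; 0 0 1 0 0 0 -1; 0 0 1.5 0 0 0 -1; 0 0 1.5 0 0 0 -1; 0 0 1.5 0 0 0 -1'
python3 -m handwheel '0 0 0.5 0 0 0 -1; 0 0 1 0 0 0 -1; 0 0 1.5 0 0 0 -1; 0 0 1.5 0 0 0 -1; 0 0 1.5 0 0 0 -1'
```

```text
time_s: 34.95
eef_pos: [0.4773, 0.1728, 0.0298]
tcp_rot: [-0.001, 1.0, 0.0, -0.001]
force: [-0.2, 0.8, -1.4]
width: 0.0369
time_s: 35.45
eef_pos: [0.4774, 0.1728, 0.0284]
tcp_rot: [-0.001, 1.0, 0.0, -0.001]
force: [-0.2, -0.3, -1.1]
width: 0.0372
time_s: 35.95
eef_pos: [0.4776, 0.1728, 0.0276]
tcp_rot: [-0.001, 1.0, 0.0, -0.001]
force: [-1.6, -1.1, 4.4]
width: 0.0369
```

Contact. Release, rise, and back off to the -y side for a clear look.

```bash

python3 -m handwheel '0 0 0 0 0 0 1; 0 0 0 0 0 0 1; 0 0 0 0 0 0 1; 0 0 0 0 0 0 1; 0 0 0 0 0 0 1'
python3 -m handwheel '0 0 -25 0 0 0 1; 0 0 -60 0 0 0 1; 0 0 -95 0 0 0 1; 0 0 -135 0 0 0 1; 0 0 -150 0 0 0 1'
python3 -m handwheel '30 20 0 0 0 0 1; 60 50 0 0 0 0 1; 90 80 0 0 0 0 1; 110 110 0 0 0 0 1; 110 110 0 0 0 0 1'
python3 -m handwheel '0 0 0 0 0 0 1; 0 0 0 0 0 0 1; 0 0 0 0 0 0 1; 0 0 0 0 0 0 1; 0 0 0 0 0 0 1'
python3 - <<'E'
from h import *
for n in("top","scene"): cv2.imwrite(f"pics/{n}9.png",imaging.capture(n)[:,:,::-1])
a=cv2.imread("pics/top9.png")[95:265,190:270]; b=cv2.imread("pics/scene9.png")[120:220,310:470]
cv2.imwrite("pics/f1.png",cv2.resize(a,None,fx=3.5,fy=3.5,interpolation=cv2.INTER_CUBIC)); cv2.imwrite("pics/f2.png",cv2.resize(b,None,fx=5,fy=5,interpolation=cv2.INTER_CUBIC))
E
```

```text
time_s: 36.45
eef_pos: [0.4776, 0.1728, 0.0274]
tcp_rot: [-0.001, 1.0, 0.0, -0.001]
force: [-0.1, -0.6, -0.7]
width: 0.0855
time_s: 36.95
eef_pos: [0.4798, 0.1732, 0.1823]
tcp_rot: [-0.001, 1.0, 0.001, 0.003]
force: [0.9, -0.7, -0.1]
width: 0.0856
time_s: 37.45
eef_pos: [0.3669, 0.2857, 0.1811]
tcp_rot: [-0.003, 1.0, 0.002, 0.002]
force: [2.0, -0.2, 0.2]
width: 0.0857
time_s: 37.95
eef_pos: [0.3674, 0.2851, 0.181]
tcp_rot: [-0.003, 1.0, 0.002, 0.002]
force: [0.3, -0.7, -0.8]
width: 0.0854
```

View pics/f1.png

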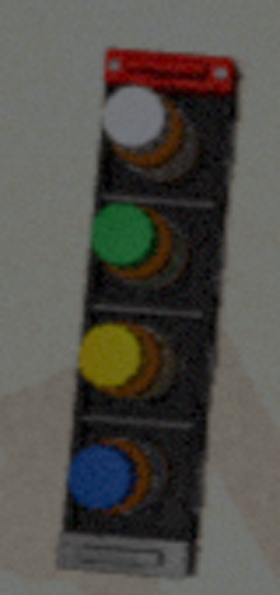

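View pics/f2.png

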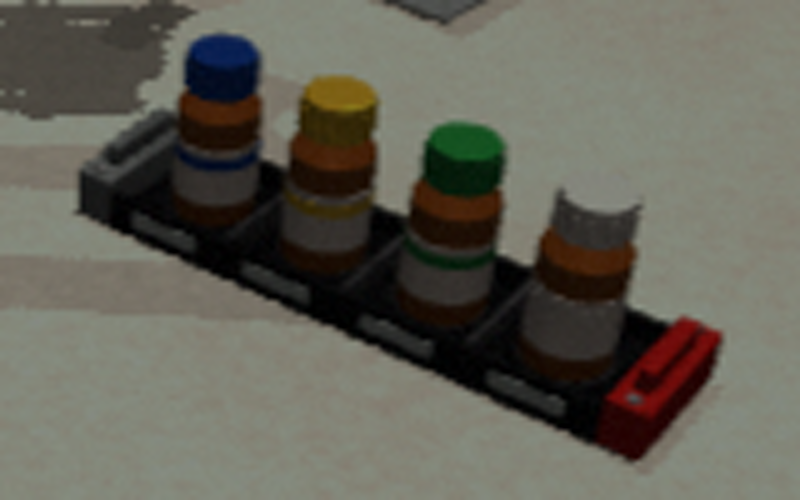

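All four stand upright, in the order white (next to red), green, yellow, blue. Cap tops in the enlarged top view are at (134,116), (123,234), (111,355) and (102,478). A final position check:

```bash
python3 - <<'E'
from h import *
yaw=np.arctan2(-.0000747499,.00100063); c,s=np.cos(yaw),np.sin(yaw)
for n,x,y,x2,y2 in[("white",134,116,599,194),("green",123,234,465,146),("yellow",111,355,339,95),("blue",102,478,223,57)]:
    for P in (plane("top",190+x/3.5-.36,95+y/3.5-.36,.088),plane("scene",310+x2/5-.4,120+y2/5-.4,.088)):
        d=P[:2]-[.5680,.1666]; print(n,(1000*np.array([c*d[0]+s*d[1],-s*d[0]+c*d[1]])).round(1))
print(readout.sense()["time_s"])
E
```

```text
white [89.9 -1. ]
white [87.5 -3.7]
green [31.2 -1.1]
green [30.2 -5.3]
yellow [-28.4  -0.8]
yellow [-30.5  -2.8]
blue [-88.2  -2.1]
blue [-86.6  -6.9]
38.05
```

All are well within 14 mm of their bay centres.

```bash
python3 -c "
from station import job
print(job.close_job())"
```

```text
the job is handed in; nothing more can be done
None
```

I loaded all four bottles from the tray into the rack and handed the job in at about 38 s of the 109 s allowed. Counted from the red end block they stand white, green, yellow, blue, the same order as from the tray's notched end. Each one was lowered until the floor contact was felt (4–5 N), then released.

**Position:** in the last pictures all four stand upright, with the gripper open and clear. The top view puts every bottle within about 3 mm of its bay centre. The scene view puts them within about 4–8 mm, mostly sideways. The two views therefore disagree by up to 5 mm, but both are well inside the 14 mm limit.

**One deviation:** on the first grasp (white) the arm stood about 6 mm off in y and 4 mm low, because I measured before it had settled. The grip still held and white was set down on target. I let the arm settle before each later grasp.

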